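# Feel along a sawn copper collar for burrs

### The arm

A 6-joint arm with a two-finger parallel gripper is mounted at the origin on the work surface. World frame = base frame: x ahead of the robot, y to its left, z up, the work surface at z = 0. Lengths are in m, angles in rad, forces in N, time in s.
With the tool pointing down it reaches from about 0.375 to 0.9 m from the base axis. Payload 3.1 kg.
Tool frame: the origin (TCP) lies between the finger pads; the fingertips stand 22 mm ahead of it and the grasp point (between the pads) lies 3 mm ahead of it; z points along the fingers, y is the direction in which the jaws open and shut (so a half turn about z gives the same grasp; the last joint's range is limited). The gripper opens to 87 mm and grips with 3 to 60 N. Pads are 19 mm wide; open, the fingers measure 117 mm over their backs; the gripper's body (75 mm by 190 mm) begins 51 mm behind the grasp point.
Start: joints at [1.004, 0.527, 1.433, -0, 1.181, -0.178], TCP at [0.236, 0.579, 0.245] pointing down, gripper open.
Joint ranges: [-3.08, 3.08], [-0.75, 2.2], [0.22, 2.44], [-1.43, 4.57], [0, 2.65], [-2.85, 2.85]. Speed limits (rad/s): [2.79, 2.79, 3.14, 3.14, 3.14, 3.14].

### API

Orientations are given as a unit quaternion [x, y, z, w].
In Python, from rig import get_obs, camera, get_calibration, hand_in, search_frame gives the robot as it stands.
- The arm moves only by the shell command python3 -m jog 'ROWS' [FORCE]. ROWS is JSON, a list of rows, each an object with "grip": the closure in counts, from 0 (fully open) to 255 (shut); "travel": the shift along the world's x, y, z in cm, a list of three; "twist": the turn about the world's z in degrees. A call has 1 to 8 rows; each row shifts and turns the commanded pose from where the row before left it; what a row does not reach is not made up. A row lasts 1/10 s, in which the tool goes at most 50 mm and 8.59 degrees, less where a joint would pass 70% of its speed; a pose out of reach is approached as far as the arm can. A call is refused whole if a number of a shift passes 5 or a number of a turn 8.59, either way. A call with a gripper value outside its range is refused whole. The fingers move at their own pace and stop on an object; FORCE is the grip in N (left out, the last holds). Time passes only in rows, so rows that do not move let the fingers close. It gives the time, the measured TCP pose, the force and the opening at its end, in the units of the state.
- get_obs(): the state, without advancing time (a new reading comes with each control period).
- camera(name): name is "side" or "top" or "wrist"; returns the picture (420x560x3 uint8, red, green, blue); there is no depth.
- get_calibration(name): a dict with "fx", "fy", "cx", "cy" (pixels), "R" (3x3) and "t" (3): a world point X has camera coordinates R X + t; the wrist camera has in their place "T_tool_cam" (4x4, takes a point from camera to tool coordinates, whose origin is the TCP and whose axes are the flange's). Camera axes: x right, y down, z forward; pixel columns grow to the right and rows downward; lengths in m; the calibration is good to about 2 mm. A picture is of the moment at which its call begins: read the wrist's pose just before it. get_calibration takes no time and is no camera call.
- hand_in(): hands the job in, once; it reports no verdict.
Trained networks look in the newest picture that a camera, given by its name, has taken for a name from the list of things; names that differ only in an ending like _2 or _b are one class to them, and where a whole thing is asked for, a point or a joint stands for the part that bears it (a point fixed in the world has none). Each returns a list of dicts, best first, with "p" (0 to 1); they miss things now and then, are a little off and sometimes report something else, mostly with a low value. They report only what shows in the picture. A call takes as long as a camera call. They do not tell look-alikes from the thing itself.
- search_frame(target, camera): "at" ([x, y, z] in m, in world coordinates, good to about 4 mm: the middle of the surface that is visible of it).
The state is a dict: "time": time; "q": joint angles; "joint_velocities": joint speeds; "joint_torque": joint torques, N m; "position": TCP position; "tool_rot": TCP orientation; "ft_force": force on the tool from outside, world axes, zero at the start; "moment": the same for the moment, N m; "grip_width": finger opening in m.
Only numpy, scipy, OpenCV 4.12 (cv2) and the standard library are available. Lean on these libraries where they do the work, as an engineer would, in place of code of your own. Each camera call takes 0.05 s, during which the arm holds its last target. There are 200 camera calls.

### The job

Feel the curved copper collar strip for burrs: set your fingertips lightly on the black dot at the end where the red ring box stands, and run them along the curve in one unbroken stroke over every dot to the last one at the other end, without lifting off on the way. Touch gently, so that the sprung holder gives a little but is never pushed hard down; then lift clear straight up from the last dot. Pick up nothing, and leave the ring boxes and everything else lying around where they are.

Things in the scene. Friction and masses are not known exactly. Their poses are not given: they have to be found in the camera images.
- jig: Fixed wooden foot of the sprung holder, 120 mm (its x) by 210 mm (its y) by 12 mm; origin at the centre of its underside on the table, z up. Place and yaw vary. A plate of the same outline floats above it on four springs and carries the copper strip, the holder's highest part. Touch with the fingers shut and pointing down: what counts is the point midway between them, within 12 mm of each dot.
- collar: Copper strip on a sprung plate: flat arc 14 mm wide, 4 mm thick, 187 mm long, centre-line radius 110 mm, level, bow towards the jig's -x. Origin over the jig's centre at the strip's underside, axes as jig. Its flat upper face is 54 mm above the table unpressed. It moves only straight down: 0.6 N starts it, then 0.6 N per mm; 5 mm is right, over 12 mm too hard, stop at 16 mm; it springs back.
- dot1 (a point): Black dot 1 of 6 (9 mm across) on the strip's centre line, at the upper face; dots are 32 mm apart along the arc and run from dot1 at the jig's +y end to dot6 at its -y end.
- dot2 (a point): Black dot 2 of 6 (9 mm across) on the strip's centre line, at the upper face; dots are 32 mm apart along the arc and run from dot1 at the jig's +y end to dot6 at its -y end.
- dot3 (a point): Black dot 3 of 6 (9 mm across) on the strip's centre line, at the upper face; dots are 32 mm apart along the arc and run from dot1 at the jig's +y end to dot6 at its -y end.
- dot4 (a point): Black dot 4 of 6 (9 mm across) on the strip's centre line, at the upper face; dots are 32 mm apart along the arc and run from dot1 at the jig's +y end to dot6 at its -y end.
- dot5 (a point): Black dot 5 of 6 (9 mm across) on the strip's centre line, at the upper face; dots are 32 mm apart along the arc and run from dot1 at the jig's +y end to dot6 at its -y end.
- dot6 (a point): Black dot 6 of 6 (9 mm across) on the strip's centre line, at the upper face; dots are 32 mm apart along the arc and run from dot1 at the jig's +y end to dot6 at its -y end.
- bow_centre (a point): Centre of the strip's arc, level with its upper face, 110 mm from every dot, 96 mm from the jig's centre along its +x; a mere point in space. Over the strip between its first and last dot, fingertips 14 to 30 mm above the unpressed face count as lifted off, so come down from above over the first dot.
- red_box: Loose red ring box, 42 x 42 x 36 mm, origin at the centre of its underside. It stands on the table beyond one end of the strip, on the jig's +y or -y side; that end is the start. Not to be moved.
- white_box: Loose white ring box of the same size at the strip's other end. Not to be moved.
- bur_stand: Loose wooden bur stand 50 x 90 x 18 mm with five thin burs standing in it to 50 mm, on the jig's far (+x) side; origin at the centre of its underside. Not to be moved.
- tin: Loose amber jar with a metal lid, 48 mm across, 40 mm high, on the jig's far (+x) side; origin at the centre of its underside. Not to be moved.
- hammer: Loose hammer lying on the right (-y) part of the table. Not to be moved.
- brush: Loose brush lying on the left (+y) part of the table. Not to be moved.
- pliers: Loose orange-handled pliers 140 mm long and 12 mm high lying on the right (-y) part of the table. Not to be moved.
Things that resemble listed ones, but are neither listed nor needed, are in the scene too. What is shaped like the jig but green or yellow is not meant.

How it is judged:
By the outcome, as a careful person would: the job done as asked, in the order asked, and still so for the second after the job is handed in, with the robot touching nothing.
It also fails if it takes over 43 s, if anything falls off the work surface, if the arm or the gripper's body presses on something with over 40 N, if the wrist force passes 120 N, or if a joint passes its speed limit or range.

## Working session

There is one attempt and no reset: what is moved stays moved. The work goes in short steps, Python scripts to look and compute and a shell command to move; the robot and the scene stay as the last step left them, time stands still between calls to the robot, and variables do not carry over. Pictures are saved under pics/ and viewed, about 8 in all and at most 12, crops included, and the job is handed in when it is done.

```bash
mkdir -p pics
python3 - <<'E'
from rig import *
import cv2
o=get_obs();print(o['time'],o['position'],o['tool_rot'],o['grip_width'],o['ft_force'])
for c in ("top","side"):
    cv2.imwrite(f"pics/{c}1.png",camera(c)[:,:,::-1])
    for n in ("jig","collar","dot1","red_box","white_box"):
        print(c,n,[(([round(v,3) for v in d["at"]]),round(d["p"],2)) for d in search_frame(n,c)][:8])
print(get_obs()['time'])
E
```

```text
0.0 [0.23596757 0.57803047 0.24357985] [ 1.92705375e-01  9.81256096e-01 -9.82864232e-04 -3.82660185e-04] 0.08682559220237238 [ 0.14535413 -0.44613704  0.06555106]
top jig [([0.681, 0.193, 0.039], 0.98), ([0.508, -0.047, 0.041], 0.73), ([0.278, -0.205, 0.037], 0.66), ([0.344, 0.333, 0.039], 0.63)]
top collar [([0.693, 0.196, 0.04], 0.91), ([0.341, 0.336, 0.044], 0.86), ([0.508, -0.046, 0.037], 0.75), ([0.282, -0.208, 0.042], 0.63)]
top dot1 [([0.282, -0.208, 0.039], 0.94), ([0.688, 0.194, 0.039], 0.78), ([0.345, 0.335, 0.04], 0.77), ([0.508, -0.044, 0.042], 0.66)]
top red_box [([0.512, 0.107, 0.035], 0.58)]
top white_box [([0.509, 0.101, 0.036], 0.73), ([0.49, -0.195, 0.037], 0.64), ([0.508, -0.044, 0.038], 0.19), ([0.64, -0.01, 0.019], 0.17)]
side jig [([0.502, -0.068, 0.039], 0.96), ([0.338, 0.305, 0.039], 0.88), ([0.683, 0.167, 0.042], 0.83), ([0.278, -0.227, 0.037], 0.76)]
side collar [([0.508, -0.06, 0.041], 0.95), ([0.341, 0.321, 0.037], 0.94), ([0.279, -0.22, 0.045], 0.85), ([0.679, 0.181, 0.038], 0.68)]
side dot1 [([0.508, -0.056, 0.041], 0.98), ([0.343, 0.323, 0.039], 0.65), ([0.281, -0.224, 0.043], 0.63), ([0.683, 0.18, 0.037], 0.62)]
side red_box [([0.507, 0.099, 0.041], 0.62)]
side white_box [([0.492, -0.21, 0.038], 0.51), ([0.524, -0.5, 0.022], 0.38)]
0.6
```

View pics/top1.png

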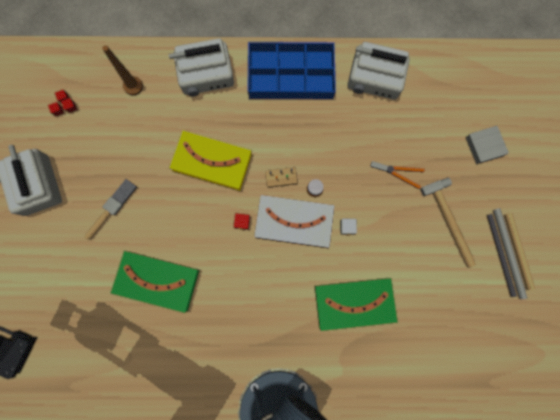

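View pics/side1.png

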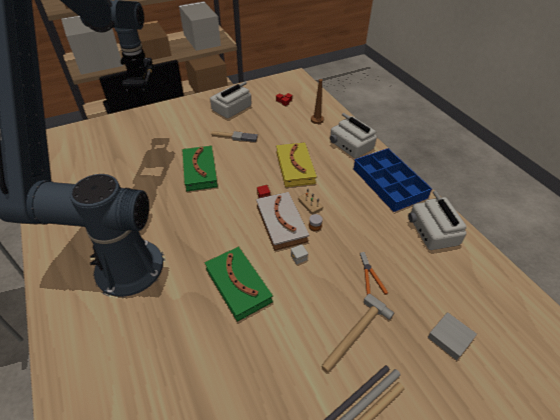

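The top picture shows the white jig at px (295,222). The red box is on its left (+y) side at (241,221) and the white box on its right at (348,227). The green and yellow jigs are decoys. I'll move above the white jig, shut the fingers and take a wrist look.

```bash
python3 -m jog '[{"grip":255,"travel":[1.6,-4.3,1],"twist":0},{"grip":255,"travel":[1.6,-4.3,1],"twist":0},{"grip":255,"travel":[1.6,-4.3,1],"twist":0},{"grip":255,"travel":[1.6,-4.3,1],"twist":0},{"grip":255,"travel":[1.6,-4.3,0],"twist":0},{"grip":255,"travel":[1.6,-4.3,0],"twist":0},{"grip":255,"travel":[1.6,-4.3,0],"twist":0},{"grip":255,"travel":[1.6,-4.3,0],"twist":0}]'
python3 -m jog '[{"grip":255,"travel":[1.6,-4.3,0],"twist":0},{"grip":255,"travel":[1.6,-4.3,0],"twist":0},{"grip":255,"travel":[1.6,-4.3,0],"twist":0},{"grip":255,"travel":[1.6,-4.3,0],"twist":0},{"grip":255,"travel":[1.6,-4.3,0],"twist":0},{"grip":255,"travel":[1.6,-4.3,0],"twist":0},{"grip":255,"travel":[0,0,0],"twist":0},{"grip":255,"travel":[0,0,0],"twist":0}]'
python3 - <<'E'
from rig import *
import cv2,json,numpy as np
o=get_obs();im=camera("wrist")
cv2.imwrite("pics/w1.png",im[:,:,::-1])
c=get_calibration("wrist");print(c)
json.dump(dict(p=list(o['position']),q=list(o['tool_rot'])),open("w1.json","w"))
print(o['time'],o['position'],o['tool_rot'],o['grip_width'],o['ft_force'])
E
```

```text
time: 1.4
position: [0.3647, 0.233, 0.2849]
tool_rot: [0.192, 0.981, 0.0, 0.001]
ft_force: [0.4, -0.2, -0.2]
grip_width: 0.0305
time: 2.2
position: [0.4603, -0.0243, 0.2845]
tool_rot: [0.194, 0.981, 0.0, -0.0]
ft_force: [-0.0, 0.7, -0.3]
grip_width: 0.0005
{'fx': 291.0755457998102, 'fy': 291.0755457998102, 'cx': 277.44427106517924, 'cy': 203.14243683108552, 'T_tool_cam': array([[ 1.15508841e-04, -9.57865060e-01, -2.87218582e-01,
         7.99793350e-02],
       [ 9.99999719e-01, -1.01955350e-04,  7.42181354e-04,
         6.31166134e-04],
       [-7.40193058e-04, -2.87218587e-01,  9.57864779e-01,
        -1.38663305e-01],
       [ 0.00000000e+00,  0.00000000e+00,  0.00000000e+00,
         1.00000000e+00]])}
2.2 [ 0.46034125 -0.0242533   0.28447777] [ 1.94100730e-01  9.80981535e-01  2.62262700e-04 -2.57439558e-04] 0.0005372888432197682 [-0.00875516  0.6635091  -0.26377284]
```

View pics/w1.png

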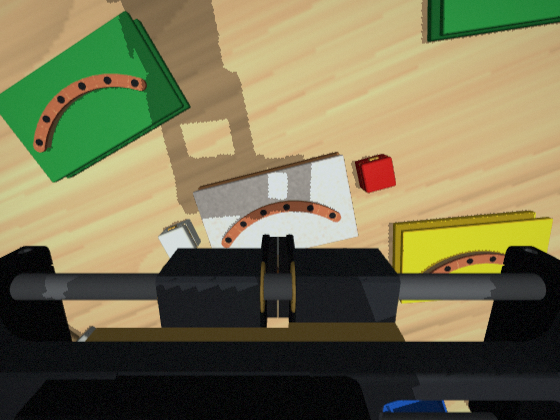

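The wrist picture shows all six dots on the white jig, at about (333,216), (310,208), (286,207), (264,212), (243,223) and (228,240). The red box is beside the first, at (376,173).

```bash
cat > fit.py <<'E'
from rig import get_calibration
import cv2,json,numpy as np
from scipy.spatial.transform import Rotation as Ro
from scipy.optimize import least_squares
Z=0.054
th=(np.arange(6)-2.5)*32/110
# arc centre at +x 96 mm; dot1 at +y
loc=np.c_[.096-.110*np.cos(th),-.110*np.sin(th)]
def pose(v): 
    c,s=np.cos(v[2]),np.sin(v[2]); return loc@np.array([[c,s],[-s,c]])+v[:2]
def refine(im,pts,r):
    g=255-cv2.cvtColor(im,cv2.COLOR_BGR2GRAY).astype(float); out=[]
    red=255-im[:,:,2].astype(float)
    for x,y in pts:
        w=red[y-r:y+r+1,x-r:x+r+1]; w=np.clip(w-np.percentile(w,60),0,None)**2
        yy,xx=np.mgrid[y-r:y+r+1,x-r:x+r+1]; out.append([(w*xx).sum()/w.sum(),(w*yy).sum()/w.sum()])
    return np.array(out)
def toworld(px,K,Rcw,tc):
    d=np.c_[(px[:,0]-K['cx'])/K['fx'],(px[:,1]-K['cy'])/K['fy'],np.ones(len(px))]@Rcw.T
    return (tc+d*((Z-tc[2])/d[:,2])[:,None])[:,:2]
def fit(W,name):
    r=least_squares(lambda v:(pose(v)-W).ravel(),[.508,-.046,0])
    print(name,"pose",r.x.round(4),"res mm",(r.fun*1000).round(1)); return r.x
E
python3 - <<'E'
from fit import *
s=json.load(open("w1.json"));c=get_calibration("wrist");T=np.eye(4);T[:3,:3]=Ro.from_quat(s['q']).as_matrix();T[:3,3]=s['p'];M=T@c['T_tool_cam']
px=refine(cv2.imread("pics/w1.png"),[(333,216),(310,208),(286,207),(264,212),(243,223),(228,240)],4);print(px.round(1).tolist())
vw=fit(toworld(px,c,M[:3,:3],M[:3,3]),"wrist")
im=cv2.imread("pics/top1.png");c=get_calibration("top");R=np.array(c['R']);t=np.array(c['t'])
P=np.c_[pose(vw),np.full(6,Z)]@R.T+t;pp=np.c_[P[:,0]/P[:,2]*c['fx']+c['cx'],P[:,1]/P[:,2]*c['fy']+c['cy']]
print("proj",pp.round(1).tolist())
px=refine(im,[tuple(p) for p in pp.round().astype(int)],3);print(px.round(1).tolist())
vt=fit(toworld(px,c,R.T,-R.T@t),"top")
d=(pose(vw)); print(d.round(4).tolist());print(pose(vt).round(4).tolist())
cv2.imwrite("pics/tz.png",cv2.resize(im[190:255,230:360],None,fx=6,fy=6,interpolation=cv2.INTER_NEAREST))
E
```

```text
[[331.9, 215.0], [309.7, 207.6], [285.9, 206.5], [262.9, 212.0], [242.9, 223.6], [227.9, 239.6]]
wrist pose [ 0.5081 -0.0439 -0.143 ] res mm [ 0.   0.3  0.   0.3  0.   0.1  0.1 -0.2 -0.1 -0.2 -0.  -0.4]
proj [[268.8, 212.2], [277.4, 219.8], [288.0, 224.6], [299.4, 226.2], [310.9, 224.5], [321.3, 219.7]]
[[268.9, 211.2], [277.5, 218.8], [288.0, 223.6], [299.7, 225.4], [311.1, 223.6], [321.5, 218.5]]
top pose [ 0.5109 -0.0443 -0.1411] res mm [-0.2 -0.  -0.1 -0.3  0.1 -0.3  0.5  0.1  0.2  0.2 -0.4  0.3]
[[0.5322, 0.0266], [0.5111, 0.0027], [0.4976, -0.0262], [0.4931, -0.0578], [0.4978, -0.0893], [0.5113, -0.1182]]
[[0.5349, 0.0261], [0.5138, 0.0022], [0.5004, -0.0268], [0.4959, -0.0583], [0.5007, -0.0899], [0.5143, -0.1187]]
```

```bash
python3 -m jog '[{"grip":255,"travel":[3.7,2.5,0],"twist":0},{"grip":255,"travel":[3.65,2.5,0],"twist":0},{"grip":255,"travel":[0,0,-4],"twist":0},{"grip":255,"travel":[0,0,-4],"twist":0},{"grip":255,"travel":[0,0,-4],"twist":0},{"grip":255,"travel":[0,0,-3],"twist":0},{"grip":255,"travel":[0,0,-2],"twist":0},{"grip":255,"travel":[0,0,0],"twist":0}]'
python3 -m jog '[{"grip":255,"travel":[0,0,-1],"twist":0},{"grip":255,"travel":[0,0,-0.6],"twist":0},{"grip":255,"travel":[0,0,0],"twist":0},{"grip":255,"travel":[0,0,0],"twist":0}]'
python3 - <<'E'
from rig import *
import cv2
cv2.imwrite("pics/w2.png",camera("wrist")[:,:,::-1]);o=get_obs();print(o['time'],o['position'],o['ft_force'])
E
```

```text
time: 3.05
position: [0.5308, 0.0288, 0.1121]
tool_rot: [0.191, 0.982, -0.0, -0.004]
ft_force: [-0.5, 0.7, -0.3]
grip_width: 0.0006
time: 3.45
position: [0.5342, 0.0266, 0.0992]
tool_rot: [0.193, 0.981, 0.0, 0.001]
ft_force: [1.2, -0.6, 0.1]
grip_width: 0.0002
3.5 [0.53426753 0.02653245 0.09925637] [ 0.58447887  0.00814162 -0.38297554]
```

View pics/w2.png

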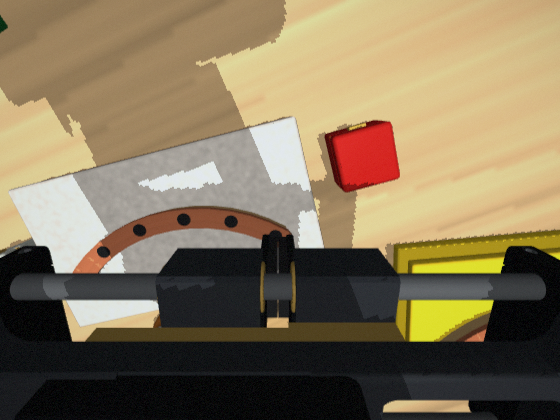

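The wrist picture shows dot1 at the fingertips, about (276,236), and dots 2–5 at (231,222), (184,219), (139,230) and (104,252). I'll refine the jig pose from this closer view.

Run:
```python
from fit import *
p=[.5343,.0265,.0990];q=[.193,.981,0,0]
c=get_calibration("wrist");T=np.eye(4);T[:3,:3]=Ro.from_quat(q).as_matrix();T[:3,3]=p;M=T@c['T_tool_cam']
px=refine(cv2.imread("pics/w2.png"),[(231,222),(184,219),(139,230),(104,252)],6);print(px.round(1).tolist())
W=toworld(px,c,M[:3,:3],M[:3,3])
r=least_squares(lambda v:(pose(v)[1:5]-W).ravel(),[.508,-.046,0]);print(r.x.round(4),(r.fun*1e3).round(1));print(pose(r.x).round(4).tolist())
```

```text
[[230.0, 221.6], [182.3, 219.7], [139.4, 229.8], [106.1, 250.4]]
[ 0.5085 -0.0431 -0.1463] [ 0.2  1.2  0.   1.3 -0.1  0.  -0.1 -2.5]
[[0.5329, 0.0273], [0.5117, 0.0035], [0.4981, -0.0254], [0.4935, -0.057], [0.4981, -0.0885], [0.5115, -0.1174]]
```

```bash
python3 -m jog '[{"grip":255,"travel":[0,0,-1],"twist":0},{"grip":255,"travel":[0,0,-0.8],"twist":0},{"grip":255,"travel":[0,0,-0.4],"twist":0},{"grip":255,"travel":[0,0,-0.3],"twist":0},{"grip":255,"travel":[0,0,-0.3],"twist":0},{"grip":255,"travel":[0,0,0],"twist":0},{"grip":255,"travel":[0,0,0],"twist":0},{"grip":255,"travel":[0,0,0],"twist":0}]'
```

```text
time: 4.3
position: [0.5333, 0.0266, 0.0707]
tool_rot: [0.193, 0.981, -0.0, -0.0]
ft_force: [-1.9, -0.6, 4.3]
grip_width: 0.0005
```

```bash
python3 -m jog '[{"grip":255,"travel":[-0.29,-0.275,0],"twist":0},{"grip":255,"travel":[-0.29,-0.275,0],"twist":0},{"grip":255,"travel":[-0.29,-0.275,0],"twist":0},{"grip":255,"travel":[-0.29,-0.275,0],"twist":0},{"grip":255,"travel":[-0.24,-0.32,0],"twist":0},{"grip":255,"travel":[-0.24,-0.32,0],"twist":0},{"grip":255,"travel":[-0.24,-0.32,0],"twist":0},{"grip":255,"travel":[-0.24,-0.32,0],"twist":0}]'
```

```text
time: 5.1
position: [0.5124, 0.0025, 0.0705]
tool_rot: [0.193, 0.981, 0.0, -0.0]
ft_force: [1.9, 2.3, 3.7]
grip_width: 0.0009
```

```bash
python3 -m jog '[{"grip":255,"travel":[-0.2,-0.35,0],"twist":0},{"grip":255,"travel":[-0.2,-0.35,0],"twist":0},{"grip":255,"travel":[-0.2,-0.35,0],"twist":0},{"grip":255,"travel":[-0.2,-0.35,0],"twist":0},{"grip":255,"travel":[-0.145,-0.37,0],"twist":0},{"grip":255,"travel":[-0.145,-0.37,0],"twist":0},{"grip":255,"travel":[-0.145,-0.37,0],"twist":0},{"grip":255,"travel":[-0.145,-0.37,0],"twist":0}]'
```

```text
time: 5.9
position: [0.4985, -0.0262, 0.0705]
tool_rot: [0.193, 0.981, 0.0, -0.0]
ft_force: [1.6, 2.3, 4.7]
grip_width: 0.0002
```

```bash
python3 -m jog '[{"grip":255,"travel":[-0.14,-0.39,0],"twist":0},{"grip":255,"travel":[-0.14,-0.39,0],"twist":0},{"grip":255,"travel":[-0.14,-0.39,0],"twist":0},{"grip":255,"travel":[-0.14,-0.39,0],"twist":0},{"grip":255,"travel":[0.02,-0.4,0],"twist":0},{"grip":255,"travel":[0.02,-0.4,0],"twist":0},{"grip":255,"travel":[0.02,-0.4,0],"twist":0},{"grip":255,"travel":[0.02,-0.4,0],"twist":0}]'
```

```text
time: 6.7
position: [0.4935, -0.0578, 0.0704]
tool_rot: [0.193, 0.981, 0.0, -0.001]
ft_force: [-0.7, 3.4, 3.9]
grip_width: 0.0004
```

```bash
python3 -m jog '[{"grip":255,"travel":[0.03,-0.4,0],"twist":0},{"grip":255,"travel":[0.03,-0.4,0],"twist":0},{"grip":255,"travel":[0.03,-0.4,0],"twist":0},{"grip":255,"travel":[0.03,-0.4,0],"twist":0},{"grip":255,"travel":[0.09,-0.39,0],"twist":0},{"grip":255,"travel":[0.09,-0.39,0],"twist":0},{"grip":255,"travel":[0.09,-0.39,0],"twist":0},{"grip":255,"travel":[0.09,-0.39,0],"twist":0}]'
```

```text
time: 7.5
position: [0.4987, -0.0895, 0.0705]
tool_rot: [0.193, 0.981, 0.0, -0.0]
ft_force: [-0.3, 3.3, 3.9]
grip_width: 0.0006
```

```bash
python3 -m jog '[{"grip":255,"travel":[0.145,-0.37,0],"twist":0},{"grip":255,"travel":[0.145,-0.37,0],"twist":0},{"grip":255,"travel":[0.145,-0.37,0],"twist":0},{"grip":255,"travel":[0.145,-0.37,0],"twist":0},{"grip":255,"travel":[0.2,-0.35,0],"twist":0},{"grip":255,"travel":[0.2,-0.35,0],"twist":0},{"grip":255,"travel":[0.2,-0.35,0],"twist":0},{"grip":255,"travel":[0.2,-0.35,0],"twist":0}]'
```

```text
time: 8.3
position: [0.5127, -0.1183, 0.0705]
tool_rot: [0.193, 0.981, 0.0, -0.0]
ft_force: [-1.9, 3.0, 3.7]
grip_width: 0.0007
```

The fingertips are on dot6. I'll settle there briefly, then lift straight up.

```bash
python3 -m jog '[{"grip":255,"travel":[0,0,0],"twist":0},{"grip":255,"travel":[0,0,0],"twist":0},{"grip":255,"travel":[0,0,1],"twist":0},{"grip":255,"travel":[0,0,2],"twist":0},{"grip":255,"travel":[0,0,3],"twist":0},{"grip":255,"travel":[0,0,4],"twist":0},{"grip":255,"travel":[0,0,4],"twist":0},{"grip":255,"travel":[0,0,4],"twist":0}]'
python3 -m jog '[{"grip":255,"travel":[0,0,0],"twist":0},{"grip":255,"travel":[0,0,0],"twist":0},{"grip":255,"travel":[0,0,0],"twist":0}]'
python3 - <<'E'
from rig import *
import cv2,numpy as np
im=camera("side")[:,:,::-1];a=cv2.imread("pics/side1.png");cv2.imwrite("pics/s2.png",np.ascontiguousarray(im))
o=get_obs();print(o['time'],o['position'],o['ft_force'])
E
```

```text
time: 9.1
position: [0.5128, -0.1181, 0.2526]
tool_rot: [0.193, 0.981, -0.0, 0.001]
ft_force: [1.1, -0.9, -0.1]
grip_width: 0.0005
time: 9.4
position: [0.5118, -0.1177, 0.2497]
tool_rot: [0.193, 0.981, 0.0, -0.001]
ft_force: [-0.8, -0.3, -1.1]
grip_width: 0.0004
9.45 [ 0.5116919  -0.11762108  0.24922496] [-0.45426609 -0.77269494 -0.50831005]
```

View pics/s2.png

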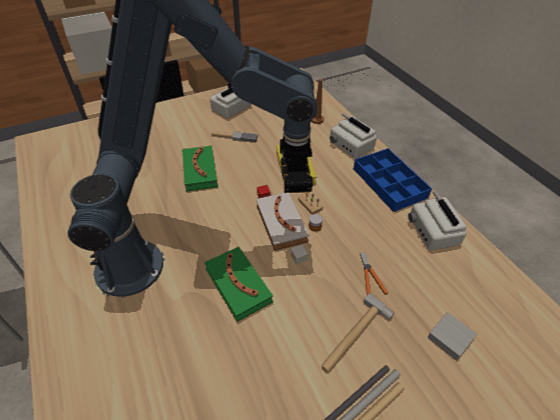

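The gripper is well clear above the jig. The red box (264,190), white box (300,254), jar (316,221), bur stand (311,202) and tools are where they were in the first side picture.

```bash
python3 -c "from rig import hand_in; print(hand_in())"
```

```text
the job is handed in; nothing more can be done
None
```

I ran the shut fingertips along the white jig's copper strip from dot1, the end by the red box, to dot6 in one unbroken stroke. I then lifted straight up about 18 cm and handed the job in at about 9.5 s.

- **Touch:** at every dot the measured upward force was 3.7–4.7 N and the strip was pressed about 5.5 mm. I only read these at the dots, not between them, though the commanded height was constant throughout.
- **Position:** the fingertips' measured position was within about 1 mm of my dot estimates. Those estimates differed by up to about 3 mm in x between the wrist and top cameras. I took values in between, well inside the 12 mm allowed.
- **After lifting:** the force was back to noise level. By eye, the last side picture shows the boxes, jar, bur stand and tools where they started; I made no numerical comparison.

No check failed.

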